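# Matchbox through the spring flap of a recycling caddy

## Robot

A 7-joint arm with a two-finger parallel gripper is mounted at the origin on a cart in front of the work surface, level with it; the furniture and walls round the work are solid. World frame = base frame: x ahead of the robot, y to its left, z up, the work surface at z = 0. Lengths are in m, angles in rad, forces in N, time in s.
With the tool pointing down it reaches from about 0.425 to 0.875 m from the base axis. Payload 4.7 kg.
Tool frame: the origin (TCP) lies midway between the tips of the shut fingers; the grasp point (between the pads) lies 19 mm behind it; z points along the fingers, y is the line along which they close (so a half turn about z gives the same grasp; the last joint's range is limited). The gripper opens to 87 mm and grips with 3 to 60 N. Pads are 19 mm wide; open, the fingers measure 117 mm over their backs; the gripper's body (75 mm by 190 mm) begins 51 mm behind the grasp point.
Start: joints at [1.186, 0.321, -0.07, 1.45, 0.023, 1.371, -0.057], TCP at [0.252, -0.599, 0.223] pointing down, gripper open.
Joint ranges: [-2.86, 2.86], [-0.3, 2.09], [-1.38, 1.24], [0.06, 2.45], [-1.56, 4.7], [0.09, 2.05], [-2.69, 2.69]. Speed limits (rad/s): [2.57, 2.57, 3.14, 3.14, 3.14, 3.14, 3.14].

## Interface

Orientations are given as a rotation vector (axis times angle).
In Python, from bench import ctrl gives the robot as it stands. The module is installed in compiled form; this text tells all that it offers.
- The arm moves only by the shell command python3 -m handwheel 'ROWS' [FORCE]. ROWS is JSON, a list of rows, each a list of 7 numbers: the finger opening in m, from 0 to 0.087, then the shift along the tool's x, y, z in m, then the turn, a rotation vector about the tool's x, y, z in degrees. A call has 1 to 12 rows; each row shifts and turns the commanded pose from where the row before left it, along the tool's axes as they then stand; what a row does not reach is not made up. A row lasts 1/8 s, in which the tool goes at most 62.5 mm and 10.7 degrees, less where a joint would pass 70% of its speed; a pose out of reach is approached as far as the arm can. A call is refused whole if a number of a shift passes 0.0625 or a number of a turn 10.7, either way. A call with a gripper value outside its range is refused whole. The fingers move at their own pace and stop on an object; FORCE is the grip in N (left out, the last holds). Time passes only in rows, so rows that do not move let the fingers close. It gives the time, the measured TCP pose, the force, the opening and the grip force at its end, in the units of the state.
- ctrl.get_state(): the state, without advancing time (a new reading comes with each control period).
- ctrl.get_image(name): name is "scene" or "top"; returns (picture, depth): 420x560x3 uint8, blue, green, red; 420x560 float32, m along the optical axis (not along the pixel's ray), 0 where there is no reading.
- ctrl.camera_info(name): a dict with "intrinsics" (3x3 intrinsics, pixels), "D" ([k1, k2, p1, p2, k3] as OpenCV has them; the pictures are not rectified), "R" (3x3) and "t" (3): a world point X has camera coordinates R X + t. Camera axes: x right, y down, z forward; pixel columns grow to the right and rows downward; lengths in m; the calibration is good to about 2 mm. A picture is of the moment at which its call begins. camera_info takes no time and is no camera call.
- ctrl.close_job(): hands the job in; it is judged then, once.
The state is a dict: "time": time; "joint_positions": joint angles; "qd": joint speeds; "joint_torque": joint torques, N m; "position": TCP position; "tool_rot": TCP orientation; "ft_force": force on the tool from outside, world axes, zero at the start; "torque": the same for the moment, N m; "grip_width": opening from 0.0 (shut) to 1.0 (fully open); "grip_force": force on a finger pad.
Only numpy, scipy, OpenCV 4.12 (cv2) and the standard library are available. Lean on these libraries where they do the work, as an engineer would, in place of code of your own. Each camera call takes 0.05 s, during which the arm holds its last target. There are 200 camera calls.

## Task

Post the little pale blue and white matchbox that lies on the front ledge of the recycling caddy into the caddy, without gripping or lifting it. With one finger push the orange spring lever away from you so that the green flap drops open while the box is still on the ledge, and, holding it open, push the box along its lane and over the edge with the other finger. Then draw back so that the flap springs shut with the box inside, and leave the other things on the worktop undisturbed.

Things in the scene. Friction and masses are not known exactly. Their poses are not given: they have to be found in the camera images.
- caddy: White and grey recycling caddy, fixed. 205 (x) x 178 (y) x 130 mm; lid overhangs 3 mm. Origin: on the worktop, below the flap's hinge line (caddy x = 0), mid-width. x points away from the robot, y left, z up. Walls at x -110 and 95, y -90 and 88, 4 mm thick; hollow inside down to z 10. Lid top z = 130 mm, flat; its part x -113 to 0 is the ledge. Lane and rails: see hatch.
- hatch (a point): Middle of the near edge of the hatch hole, at caddy (0, -42, 130) mm; axes as the caddy. The hole is caddy x 0 to 72, y -75 to -9 mm. The lane to it over the ledge is 62 mm wide, centred on this point in y, open at the robot's end, between two rails 10 mm high and 4 mm thick (caddy x -105 to 76). Once its middle is past this point in +x the box tips in.
- flap (a joint): Angle of the green flap (68 x 62 mm), rad: 0 = shut, flush with the lid top; up to 1.15 as it swings down into the caddy about a hinge at the hole's near edge. A spring always shuts it. The orange lever is rigidly on the same shaft: pushing its roller toward caddy +x opens the flap.
- lever_bar (a point): Middle of the lever's orange roller, which turns freely on two arms: 14 mm thick, 32 mm long along caddy y (20 to 52 mm), 50 mm from the shaft (caddy x 0, z 127). Flap shut: at caddy (-38, 36, 159) mm; arcs over the shaft: flap 0.5 rad (-18, 36, 174), 1.05 rad (9, 36, 176). Takes 2 to 4 N. 78 mm beside the lane's middle, so one gripper's two fingers can push roller and box side by side toward +x.
- packet_mid (a point): Centre of the matchbox: pale blue and white card box, 36 (its x, along the lane) x 56 (its y, across the lane) x 15 mm high, 20 to 42 g, lying flat between the rails on the ledge, its centre 50 to 85 mm before the hatch edge. Loose. Its underside is 7.5 mm below this point.
- onion: Loose brown onion, 82 x 83 x 94 mm, bystander, origin at its underside.
- bean_tin: Loose red food tin, 75 mm diameter, 58 mm high, bystander, origin at its underside.
- salt: Loose salt shaker, 44 mm diameter, 90 mm high, bystander, origin at its underside.
- red_candle: Loose red pillar candle, 57 mm diameter, 114 mm high, bystander to the left, origin at its underside.

How it is judged:
By the outcome, as a careful person would: the job done as asked, in the order asked, and still so for the second after the job is handed in, with the robot touching nothing.
It also fails if it takes over 38 s, if anything falls off the work surface, if the arm or the gripper's body presses on something with over 40 N, if the wrist force passes 120 N, or if a joint passes its speed limit or range.

## Working session

There is one attempt and no reset: what is moved stays moved. The work goes in short steps, Python scripts to look and compute and a shell command to move; the robot and the scene stay as the last step left them, time stands still between calls to the robot, and variables do not carry over. Pictures are saved under pics/ and viewed, at most 10 in all, crops included, and the job is handed in when it is done.

```bash
mkdir -p pics
cat > h.py <<'E'
import numpy as np, cv2
from bench import ctrl
def grab(n,f=None):
    im,d=ctrl.get_image(n); np.savez(f'{n}.npz',im=im,d=d)
    if f: cv2.imwrite('pics/'+f,im)
    return im,d
def pts(n,d,uv):
    c=ctrl.camera_info(n); uv=np.asarray(uv,float).reshape(-1,1,2)
    r=cv2.undistortPoints(uv,np.array(c["intrinsics"]),np.array(c["D"])).reshape(-1,2)
    z=d[uv[:,0,1].astype(int),uv[:,0,0].astype(int)]
    P=np.c_[r*z[:,None],z]
    return (P-np.array(c["t"]))@np.array(c["R"])
def rays(n,uv,h):
    c=ctrl.camera_info(n); uv=np.asarray(uv,float).reshape(-1,1,2)
    r=cv2.undistortPoints(uv,np.array(c["intrinsics"]),np.array(c["D"])).reshape(-1,2)
    R=np.array(c["R"]); o=-R.T@np.array(c["t"]); d=np.c_[r,np.ones(len(r))]@R
    return o+d*((h-o[2])/d[:,2])[:,None]
E
python3 - <<'E'
from h import *
s=ctrl.get_state()
print(s)
for n in("scene","top"):
    grab(n,n+'0.png'); c=ctrl.camera_info(n); print(n,-np.array(c["R"]).T@np.array(c["t"]))
E
```

```text
{'time': 0.0, 'joint_positions': array([ 1.18608212,  0.32183803, -0.07007124,  1.45165714,  0.02261003,
        1.37078349, -0.05689329]), 'qd': array([-6.19703110e-04, -5.87343545e-05, -1.27606832e-03,  5.89441365e-04,
       -5.12124419e-04, -9.64237328e-04, -2.30598050e-03]), 'joint_torque': array([-1.03101549e-04, -4.91281343e+01, -4.04138966e-01, -3.12526488e+01,
       -6.38929149e-02,  4.35393071e-02,  1.61611210e-04]), 'position': array([ 0.25214472, -0.59851433,  0.22146061]), 'tool_rot': array([-3.07753114e+00, -6.21988799e-01,  7.59920069e-04]), 'ft_force': array([ 0.27459089,  0.17516288, -0.31657953]), 'torque': array([0.0112992 , 0.06526188, 0.02582544]), 'grip_force': 0.0, 'grip_width': 0.9989903353909755}
scene [-0.14559872  0.56856032  0.82502661]
top [ 0.38636246 -0.01190824  1.31387073]
```

View pics/scene0.png

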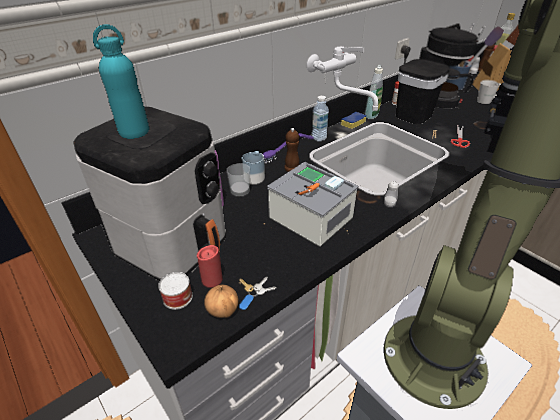

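View pics/top0.png

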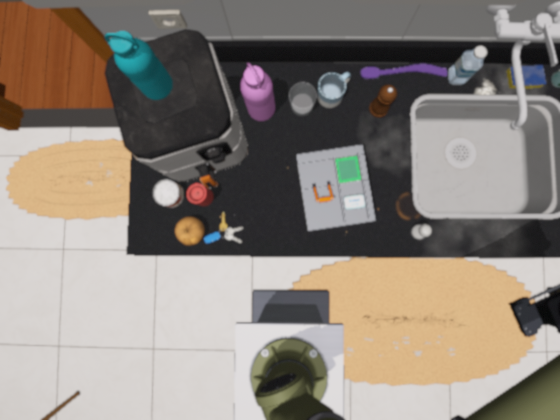

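The top view shows the caddy at about (336,188), with the green flap at (347,168), the lever at (323,193) and the matchbox at (354,202). The arm is out of the way at bottom right. Next I'll measure these.

```bash
cat > m.py <<'E'
from h import *
def comp(m):
    k,l,s,c=cv2.connectedComponentsWithStats(m.astype(np.uint8)); i=1+np.argmax(s[1:,4]); return l==i
def cloud(n,h0,h1):
    z=np.load(n+'.npz'); im,d=z['im'],z['d']; v,u=np.mgrid[:420,:560]
    P=pts(n,d,np.c_[u.ravel(),v.ravel()]).reshape(420,560,3); P[d<=0]=np.nan
    return im,d,P
for n in("top","scene"):
    im,d,P=cloud(n,0,0); hsv=cv2.cvtColor(im,cv2.COLOR_BGR2HSV); H,S,V=[hsv[...,i].astype(int) for i in range(3)]
    box=dict(top=(290,140,385,240),scene=(260,155,365,245))[n]; roi=np.zeros((420,560),bool); roi[box[1]:box[3],box[0]:box[2]]=1
    g=comp(roi&(H>45)&(H<85)&(S>110)); o=comp(roi&(H>3)&(H<18)&(S>140)&(V>120))
    for nm,m in(("green",g),("orange",o)):
        v,u=np.where(m); q=cv2.minAreaRect(np.c_[u,v].astype(np.float32)); 
        print(n,nm,m.sum(),np.round(q[0],1),np.round(np.nanmedian(P[m],0),4), "z",np.round(np.nanpercentile(P[m][:,2],[5,50,95]),4))
        if nm=="green": 
            r=rays(n,cv2.boxPoints(q),.13)[:,:2]; print(np.round(r,4).tolist(), np.round(r.mean(0),4))
    lid=comp(roi&(abs(P[...,2]-.13)<.018)); hull=cv2.convexHull(np.argwhere(lid)[:,::-1].astype(np.int32))
    r=rays(n,hull.reshape(-1,2),.13)[:,:2].astype(np.float32); q=cv2.minAreaRect(r); print(n,"lid",np.median(P[lid][:,2]).round(4),q)
    x0,y0,x1,y1=box; cv2.imwrite(f'pics/{n}_crop.png',cv2.resize(im[y0:y1,x0:x1],None,fx=6,fy=6,interpolation=cv2.INTER_CUBIC)[:600,:800])
    m=roi&(P[...,2]>.137)&(P[...,2]<.155)&(V>150)&(S<80)
    if m.any():
        m=comp(m); v,u=np.where(m); q=cv2.minAreaRect(np.c_[u,v].astype(np.float32)); hh=np.nanmedian(P[m][:,2]); r=rays(n,cv2.boxPoints(q),.145)[:,:2]
        print(n,"box",m.sum(),q,hh,np.round(r,4).tolist(),r.mean(0))
E
python3 m.py
```

```text
top green 276 [348.  168.8] [ 0.5912 -0.1629  0.1307] z [0.1264 0.1307 0.1346]
[[0.6162, -0.1263], [0.6263, -0.1841], [0.5626, -0.1938], [0.5526, -0.1364]] [ 0.5894 -0.1602]
top orange 80 [323.  193.3] [ 0.5087 -0.0935  0.1578] z [0.1333 0.1578 0.1676]
top lid 0.1308 ((0.5382462739944458, -0.12526026368141174), (0.2107381969690323, 0.1846185028553009), 9.086078643798828)
top box 316 ((355.9748229980469, 206.85740661621094), (24.156160354614258, 22.93966293334961), 79.99201965332031) 0.14617127161658258 [[0.5104, -0.1432], [0.5215, -0.2038], [0.4578, -0.2142], [0.4468, -0.154]] [ 0.48412126 -0.17883149]
scene green 69 [310.5 173.5] [ 0.581  -0.1733  0.1311] z [0.1288 0.1311 0.1331]
[[0.6177, -0.1363], [0.6483, -0.1838], [0.5626, -0.193], [0.5358, -0.1468]] [ 0.5911 -0.165 ]
scene orange 47 [313.3 186.6] [ 0.4995 -0.0942  0.1635] z [0.1373 0.1635 0.1677]
scene lid 0.1305 ((0.5329237580299377, -0.11814069002866745), (0.21990486979484558, 0.20004719495773315), 8.873357772827148)
scene box 165 ((332.3960266113281, 182.572021484375), (11.763670921325684, 22.009449005126953), 55.304847717285156) 0.14642837913698062 [[0.515, -0.1322], [0.527, -0.2224], [0.4775, -0.1997], [0.4679, -0.1133]] [ 0.49685908 -0.16687489]
```

View pics/top_crop.png

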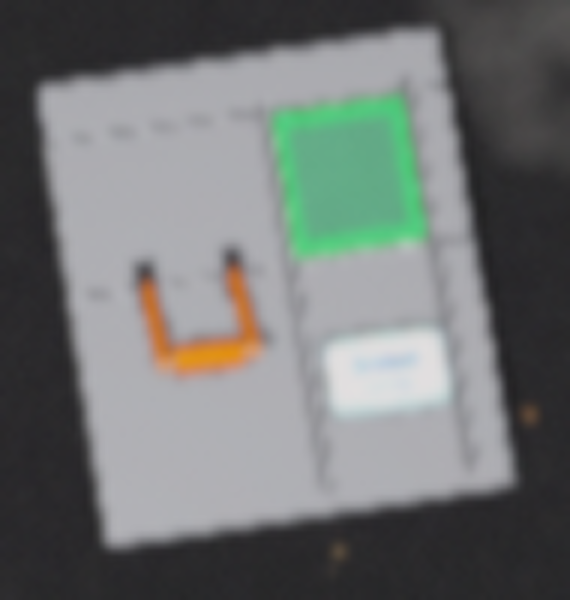

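View pics/scene_crop.png

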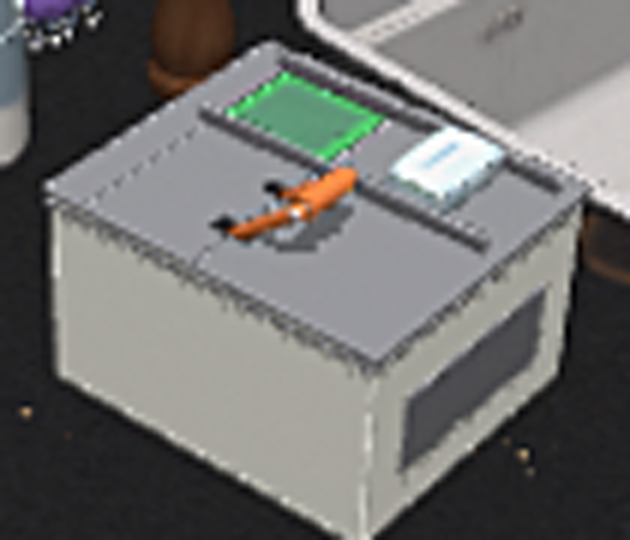

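The crops show the box between the rails, with crop corners near (325,335), (445,325), (452,402) and (333,417). The roller is at crop (210,357) and the flap is shut. The caddy yaw is about +9.1°. Now I'll put everything in the caddy frame and work out the moves.

```bash
cat > g.py <<'E'
from h import *
from scipy.spatial.transform import Rotation as Ro
Y=9.1; c,s_=np.cos(np.radians(Y)),np.sin(np.radians(Y)); RC=np.array([[c,-s_],[s_,c]]); O=np.array([.5460,-.1234])
def tocad(p): return (np.asarray(p)[...,:2]-O)@RC
def goal(a,fl,z,dy=.078,yl=.036):
    """lead angle a deg, left finger front at caddy x fl -> opening, right finger front x, tool delta"""
    r=np.radians(a); sp=dy/np.cos(r); front=.0095*np.cos(r)+.0075*np.sin(r)
    L=np.array([fl-front,yl]); T=L-sp/2*np.array([np.sin(r),np.cos(r)])
    w=RC@T+O; st=ctrl.get_state(); R=Ro.from_rotvec(st["tool_rot"]); x=R.as_matrix()[:,0]
    yaw=np.degrees(np.arctan2(x[1],x[0])); D=np.r_[w,z]-st["position"]
    print(f"a{a} fl{fl*1e3:.0f} open {sp-.015:.4f} right front {1e3*(fl-dy*np.tan(r)):.0f} TCP",w.round(4),"toolshift mm",(1e3*R.inv().apply(D)).round(1),"turn z",round(yaw-(Y-a),1))
E
python3 - <<'E'
from g import *
z=np.load('top.npz'); q=np.array([(325,335),(445,325),(452,402),(333,417)])/6+[290,140]-.4
print("box top cad",(tocad(rays("top",q,.145)).round(4)).tolist(),tocad(rays("top",q,.145)).mean(0))
q=np.array([(450,125),(505,155),(445,195),(390,170)])/6+[260,155]-.4
print("box scene cad",(tocad(rays("scene",q,.145)).round(4)).tolist(),tocad(rays("scene",q,.145)).mean(0))
print("roller top",tocad(rays("top",np.array([[210,357]])/6+[290,140]-.4,.164)),"scene",tocad(rays("scene",np.array([[328,192]])/6+[260,155]-.4,.162)))
print("rails",tocad(rays("top",np.array([[327,488],[470,465],[265,108],[405,80]])/6+[290,140]-.4,.14)).round(4).tolist())
goal(33,-.07,.22); goal(33,-.07,.137); goal(33,-.003,.137); goal(5,-.003,.137); goal(0,-.003,.137)
E
```

```text
box top cad [[-0.0347, -0.0178], [-0.0385, -0.0714], [-0.0729, -0.0687], [-0.0715, -0.0153]] [-0.0543869 -0.0432843]
box scene cad [[-0.0388, -0.0696], [-0.0753, -0.0656], [-0.0722, -0.0176], [-0.0391, -0.0172]] [-0.05635867 -0.04249856]
roller top [[-0.03831567  0.03613171]] scene [[-0.04071726  0.03736402]]
rails [[-0.102, -0.008], [-0.1016, -0.0727], [0.0718, -0.0087], [0.0748, -0.0735]]
a33 fl-70 open 0.0780 right front -121 TCP [ 0.4404 -0.1433] toolshift mm [ 350.3 -346.4    2.1] turn z 46.7
a33 fl-70 open 0.0780 right front -121 TCP [ 0.4404 -0.1433] toolshift mm [ 350.3 -346.3   85.1] turn z 46.7
a33 fl-3 open 0.0780 right front -54 TCP [ 0.5066 -0.1327] toolshift mm [ 415.4 -330.3   85.1] turn z 46.7
a5 fl-3 open 0.0633 right front -10 TCP [ 0.5302 -0.129 ] toolshift mm [ 438.5 -324.7   85.1] turn z 18.7
a0 fl-3 open 0.0630 right front -3 TCP [ 0.5341 -0.1283] toolshift mm [ 442.4 -323.7   85.1] turn z 13.7
```

```bash
python3 -m handwheel '[[0.078,0.039,-0.0385,0,0,0,0],[0.078,0.039,-0.0385,0,0,0,0],[0.078,0.039,-0.0385,0,0,0,0],[0.078,0.039,-0.0385,0,0,0,0],[0.078,0.039,-0.0385,0,0,0,0],[0.078,0.039,-0.0385,0,0,0,0],[0.078,0.039,-0.0385,0,0,0,0],[0.078,0.039,-0.0385,0,0,0,0],[0.078,0.038,-0.038,0,0,0,0]]' && python3 -m handwheel '[[0.078,0,0,0,0,0,9.3],[0.078,0,0,0,0,0,9.3],[0.078,0,0,0,0,0,9.3],[0.078,0,0,0,0,0,9.3],[0.078,0,0,0,0,0,9.5],[0.078,0,0,0,0,0,0],[0.078,0,0,0,0,0,0]]'
python3 -c "
from g import *
s=ctrl.get_state(); print(s['grip_width']*.087,s['joint_positions'].round(2))
goal(33,-.07,.16);goal(33,-.07,.137)"
```

```text
time: 1.23
position: [0.4408, -0.1425, 0.2224]
tool_rot: [3.079, 0.622, -0.0]
ft_force: [0.9, -0.5, 0.4]
grip_width: 0.896
grip_force: 0.0
time: 2.1
position: [0.4404, -0.1442, 0.2224]
tool_rot: [3.075, -0.645, -0.0]
ft_force: [0.1, 0.8, 0.3]
grip_width: 0.895
grip_force: 0.0
0.07785060682552072 [ 0.79 -0.07 -0.5   1.88 -0.03  1.32 -1.69]
a33 fl-70 open 0.0780 right front -121 TCP [ 0.4404 -0.1433] toolshift mm [-0.3 -0.8 62.4] turn z 0.2
a33 fl-70 open 0.0780 right front -121 TCP [ 0.4404 -0.1433] toolshift mm [-0.3 -0.8 85.4] turn z 0.2
```

```bash
python3 -m handwheel '[[0.078,0,0,0.03,0,0,0],[0.078,0,0,0.03,0,0,0],[0.078,0,0,0.02,0,0,0],[0.078,0,0,0.005,0,0,0],[0.078,0,0,0,0,0,0]]'
python3 - <<'E'
from g import *
a,_=grab("scene"); b,_=grab("top")
A=cv2.resize(a[150:250,250:370],None,fx=5,fy=5,interpolation=cv2.INTER_CUBIC); cv2.imwrite('pics/d1.png',A)
goal(33,-.047,.137); goal(33,-.003,.137)
E
```

```text
time: 2.72
position: [0.4407, -0.1443, 0.1378]
tool_rot: [3.074, -0.648, 0.0]
ft_force: [1.0, -0.1, 0.1]
grip_width: 0.893
grip_force: 0.0
a33 fl-47 open 0.0780 right front -98 TCP [ 0.4632 -0.1397] toolshift mm [ 18.1 -13.2   1.5] turn z 0.1
a33 fl-3 open 0.0780 right front -54 TCP [ 0.5066 -0.1327] toolshift mm [ 55.  -37.1   1.6] turn z 0.1
```

View pics/d1.png

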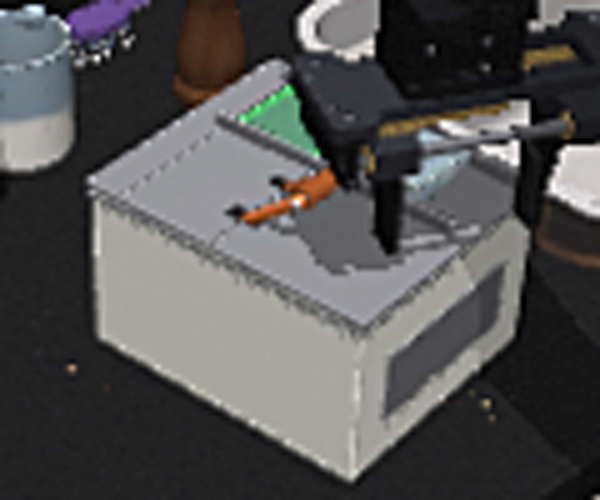

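Both fingers stand behind their targets: the left one is at (388,220) behind the roller, and the right one is over the lane entrance. Now I'll push the lever.

```bash
python3 -m handwheel '[[0.078,0.006,-0.0045,0,0,0,0],[0.078,0.006,-0.0045,0,0,0,0],[0.078,0.006,-0.004,0,0,0,0],[0.078,0.006,-0.004,0,0,0,0],[0.078,0.006,-0.004,0,0,0,0],[0.078,0,0,0,0,0,0]]'; python3 -m handwheel '[[0.078,0.005,-0.0033,0,0,0,0],[0.078,0.005,-0.0033,0,0,0,0],[0.078,0.005,-0.0033,0,0,0,0],[0.078,0.005,-0.0033,0,0,0,0],[0.078,0.005,-0.0033,0,0,0,0],[0.078,0,0,0,0,0,0]]'
python3 - <<'E'
from g import *
a,_=grab("scene"); b,_=grab("top")
A=cv2.resize(a[150:250,250:370],None,fx=4,fy=4,interpolation=cv2.INTER_CUBIC);B=cv2.resize(b[140:240,290:380],None,fx=4,fy=4,interpolation=cv2.INTER_CUBIC); cv2.imwrite('pics/d2.png',np.hstack([A[:400,:430],B]))
goal(33,-.003,.138); goal(33,.001,.138)
E
```

```text
time: 3.58
position: [0.4766, -0.1372, 0.1373]
tool_rot: [-3.074, 0.649, 0.001]
ft_force: [-2.0, -1.3, -0.8]
grip_width: 0.902
grip_force: 1.1
time: 4.32
position: [0.5065, -0.1323, 0.1375]
tool_rot: [3.074, -0.649, 0.001]
ft_force: [-2.5, -1.2, 0.4]
grip_width: 0.899
grip_force: 1.3
a33 fl-3 open 0.0780 right front -54 TCP [ 0.5066 -0.1327] toolshift mm [ 0.7  0.1 -0.5] turn z 0.0
a33 fl1 open 0.0780 right front -50 TCP [ 0.5106 -0.1321] toolshift mm [ 4.  -2.  -0.5] turn z 0.0
```

View pics/d2.png

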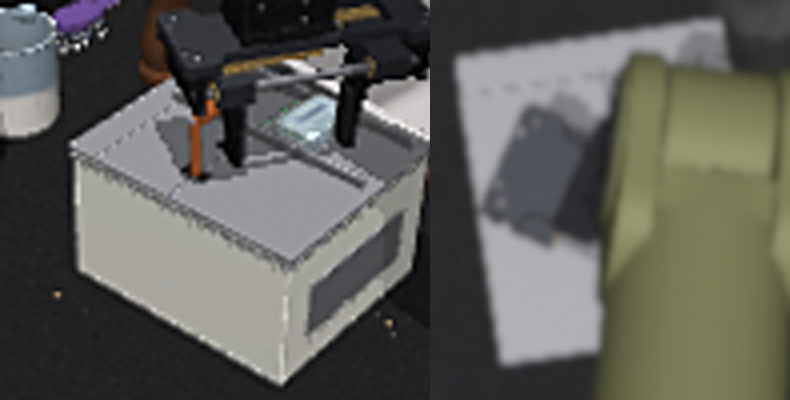

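The lever arms are now upright, so the flap is open. The box at (308,118) is still on the ledge with the right finger behind it. Next I'll swing about the left finger to push the box in while holding the lever.

Run:
```python
from g import *
def tcp(a,fl,dy=.078,yl=.036):
    r=np.radians(a); front=.0095*np.cos(r)+.0075*np.sin(r)
    return RC@(np.array([fl-front,yl])-dy/2*np.array([np.tan(r),1]))+O
A=[33,29,25,21,17,13,9,5,1,-3]; fl=[-.003]+[-.001]*9
for i in range(9):
    t=np.radians(Y-A[i]); d=tcp(A[i+1],fl[i+1])-tcp(A[i],fl[i])
    print(A[i+1],(1e3*np.array([d@[np.cos(t),np.sin(t)],d@[np.sin(t),-np.cos(t)]])).round(1),"open",round(.078/np.cos(np.radians(A[i+1]))-.015,4),"right front",round(1e3*(fl[i+1]-.078*np.tan(np.radians(A[i+1])))))
```

```text
29 [ 4.9 -3.2] open 0.0742 right front -44
25 [ 3.1 -1.7] open 0.0711 right front -37
21 [ 3.1 -1.5] open 0.0685 right front -31
17 [ 3.1 -1.2] open 0.0666 right front -25
13 [ 3.1 -1. ] open 0.0651 right front -19
9 [ 3.1 -0.7] open 0.064 right front -13
5 [ 3.2 -0.5] open 0.0633 right front -8
1 [ 3.2 -0.3] open 0.063 right front -2
-3 [ 3.3 -0.1] open 0.0631 right front 3
```

```bash
python3 -m handwheel '[[0.074,0.0045,-0.003,0,0,0,-4],[0.071,0.003,-0.0017,0,0,0,-4],[0.0685,0.003,-0.0015,0,0,0,-4],[0.0665,0.003,-0.0012,0,0,0,-4],[0.065,0.003,-0.001,0,0,0,-4],[0.065,0,0,0,0,0,0]]'
python3 - <<'E'
from g import *
a,_=grab("scene")
cv2.imwrite('pics/d3.png',cv2.resize(a[150:250,250:370],None,fx=5,fy=5,interpolation=cv2.INTER_CUBIC))
goal(13,-.001,.138); goal(1,-.001,.138)
E
```

```text
time: 5.18
position: [0.5242, -0.1294, 0.1375]
tool_rot: [3.139, -0.107, -0.0]
ft_force: [-1.7, -2.6, 0.4]
grip_width: 0.752
grip_force: 1.3
a13 fl-1 open 0.0651 right front -19 TCP [ 0.5258 -0.1297] toolshift mm [ 1.6  0.2 -0.5] turn z -0.0
a1 fl-1 open 0.0630 right front -2 TCP [ 0.5353 -0.1282] toolshift mm [11.  -1.9 -0.5] turn z -12.0
```

View pics/d3.png

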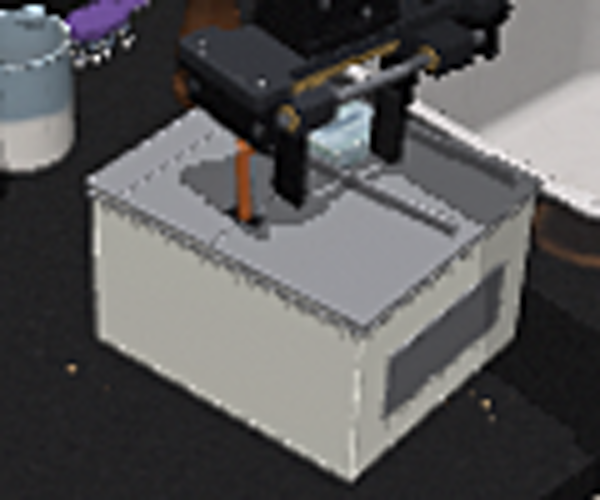

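The lever is still upright, and the box at (340,130) is at the hatch edge with the right finger behind it. I'll continue.

```bash
python3 -m handwheel '[[0.064,0.004,-0.0008,0,0,0,-4],[0.0633,0.0035,-0.0005,0,0,0,-4],[0.063,0.0033,-0.0003,0,0,0,-4],[0.063,0.0033,0,0,0,0,-4],[0.063,0.0033,0,0,0,0,-4],[0.063,0,0,0,0,0,0],[0.063,0,0,0,0,0,0],[0.063,0,0,0,0,0,0],[0.063,0,0,0,0,0,0]]'
python3 - <<'E'
from g import *
a,_=grab("scene")
cv2.imwrite('pics/d4.png',cv2.resize(a[150:250,250:370],None,fx=5,fy=5,interpolation=cv2.INTER_CUBIC))
goal(-7,-.001,.138)
E
```

```text
time: 6.35
position: [0.5415, -0.1263, 0.1375]
tool_rot: [3.11, 0.44, -0.0]
ft_force: [-2.8, -2.9, -1.1]
grip_width: 0.723
grip_force: 1.4
a-7 fl-1 open 0.0636 right front 9 TCP [ 0.5418 -0.1271] toolshift mm [ 0.   0.8 -0.5] turn z 0.0
```

View pics/d4.png

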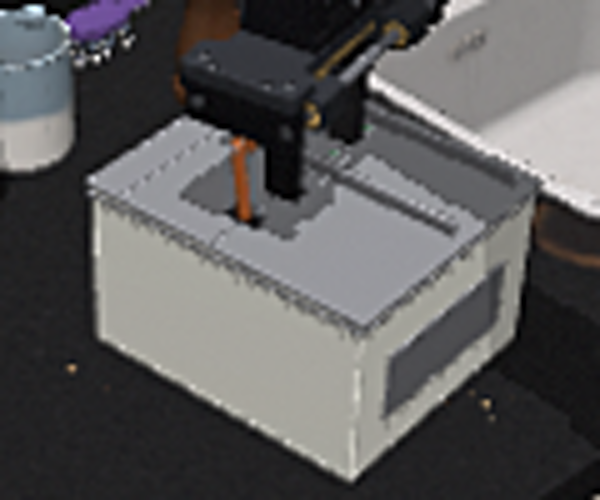

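The box has dropped out of sight past the edge. The lever is still held, so I'll draw back and let the flap close, then lift away.

```bash
python3 -m handwheel '[[0.063,-0.007,-0.001,0,0,0,0],[0.063,-0.007,-0.001,0,0,0,0],[0.063,-0.007,-0.001,0,0,0,0],[0.063,-0.007,-0.001,0,0,0,0],[0.063,-0.007,-0.001,0,0,0,0],[0.063,-0.007,-0.001,0,0,0,0],[0.063,-0.007,-0.001,0,0,0,0],[0.063,-0.01,-0.001,0,0,0,0],[0.063,-0.012,-0.001,0,0,0,0],[0.063,-0.012,-0.001,0,0,0,0],[0.063,0,0,0,0,0,0]]' && python3 -m handwheel '[[0.063,0,0,-0.03,0,0,0],[0.063,0,0,-0.04,0,0,0],[0.063,0,0,-0.04,0,0,0],[0.063,0,0,-0.02,0,0,0],[0.063,-0.038,0.038,0,0,0,0],[0.063,-0.038,0.038,0,0,0,0],[0.063,-0.038,0.038,0,0,0,0],[0.063,-0.035,0.035,0,0,0,0],[0.063,-0.035,0.035,0,0,0,0],[0.063,0,0,0,0,0,0]]'
python3 - <<'E'
from g import *
a,_=grab("scene"); b,_=grab("top")
A=cv2.resize(a[150:330,150:410],None,fx=3,fy=3,interpolation=cv2.INTER_CUBIC)[:,:450];B=cv2.resize(b[140:250,285:385],None,fx=3.5,fy=3.5,interpolation=cv2.INTER_CUBIC)
B=cv2.copyMakeBorder(B,0,540-B.shape[0],0,0,cv2.BORDER_CONSTANT); cv2.imwrite('pics/d5.png',np.hstack([A,B]))
E
```

```text
time: 7.78
position: [0.4582, -0.1402, 0.1376]
tool_rot: [3.11, 0.439, -0.0]
ft_force: [0.1, 0.3, 0.1]
grip_width: 0.727
grip_force: 0.0
time: 9.02
position: [0.3308, -0.3713, 0.2671]
tool_rot: [3.112, 0.429, -0.001]
ft_force: [0.3, 0.7, -0.7]
grip_width: 0.725
grip_force: 0.0
```

View pics/d5.png

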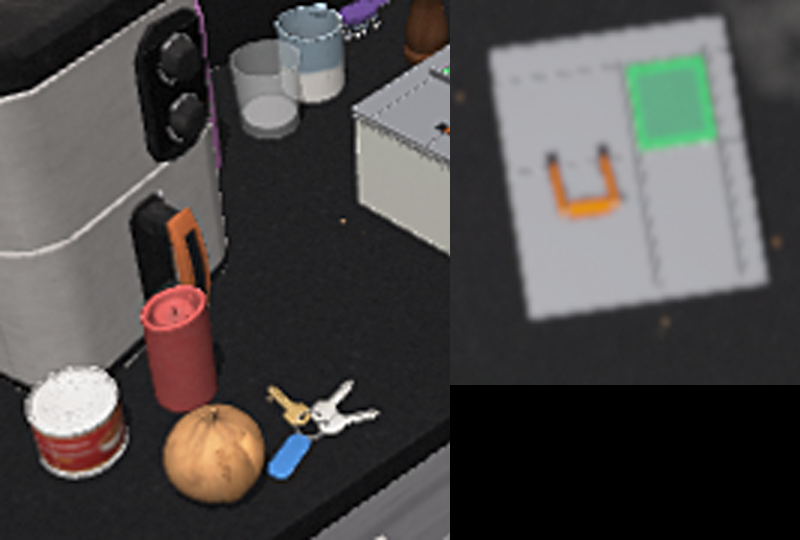

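The flap is shut flush in the right-hand panel at (670,100), the lever is back at rest, the lane is empty and the bystanders shown on the left are in place. I'll hand it in.

```bash
python3 -c "
from bench import ctrl; print(ctrl.close_job())"
```

```text
the job is handed in; nothing more can be done
None
```

The matchbox went over the hatch edge with the flap held open, the flap has sprung shut with the lane empty, the onion, tin and candle look undisturbed (I didn't re-check the salt shaker), and the job was handed in at about 9 s.

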